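Load the jig board, slide it out to the gauge pin and hold it level

ROBOT

A 6-joint arm with a two-finger parallel gripper is mounted at the origin on the work surface. World frame = base frame: x ahead of the robot, y to its left, z up, the work surface at z = 0. Lengths are in m, angles in degrees, forces in N, time in s.
With the tool pointing down it reaches from about 0.3 to 0.75 m from the base axis. Payload 8.5 kg.
Tool frame: the origin (TCP) lies on the centre line of the jaws, within the pads' length; the fingertips stand 17 mm ahead of it and the grasp point (between the pads) lies 2 mm behind it; z points along the fingers, y is the line along which they close (so a half turn about z gives the same grasp; the last joint's range is limited). The gripper opens to 85 mm and grips with 20 to 120 N. Pads are 22 mm wide; open, the fingers measure 114 mm over their backs; the gripper's body (76 mm by 85 mm) begins 54 mm behind the grasp point. The pads swing forward as they close: fully open they stand 13 mm farther back than shut.
Start: joints at [52.179, 21.807, 74.336, -0, 83.858, -12.336], TCP at [0.237, 0.496, 0.248] pointing down, gripper open.
Joint ranges: [-178.18, 178.18], [-50.72, 133.34], [12.68, 142.11], [-81.47, 261.47], [9.98, 163.14], [-165.26, 165.26]. Speed limits (degrees/s): [136.94, 136.94, 180, 180, 180, 180].

INTERFACE

Orientations are given as a 3x3 rotation matrix whose columns are the frame's x, y, z axes.
In Python, from rig import env gives the robot as it stands.
- The arm moves only by the shell command python3 -m handwheel 'ROWS' [OPENING] [FORCE]. ROWS is JSON, a list that holds one entry, the list of rows, each a list of 4 numbers: the shift along the tool's x, y, z in m, then the turn about the tool's z in rad. In form: [[[x, y, z, roll], ...]]. A call has 1 to 5 rows; each row shifts and turns the commanded pose from where the row before left it, along the tool's axes as they then stand; what a row does not reach is not made up. A row lasts 1/12 s, in which the tool goes at most 41.7 mm and 7.16 degrees, less where a joint would pass 70% of its speed; a pose out of reach is approached as far as the arm can. A call is refused whole if a number of a shift passes 0.0417 or a number of a turn 0.125, either way. A call with a gripper value outside its range is refused whole. OPENING is the opening in per cent of the stroke, from 0 (shut) to 100 (fully open), set as the call begins (- or left out, the last holds). The fingers move at their own pace and stop on an object; FORCE is the grip in N (left out, the last holds). Time passes only in rows, so rows that do not move let the fingers close. It gives the time, the measured TCP pose, the force and the opening at its end, in the units of the state.
- env.observe(): the state, without advancing time (a new reading comes with each control period).
- env.get_image(name): name is "scene" or "top"; returns (picture, depth): 420x560x3 uint8, red, green, blue; 420x560 float32, m along the optical axis (not along the pixel's ray), 0 where there is no reading.
- env.camera_params(name): a dict with "K" (3x3 intrinsics, pixels), "D" ([k1, k2, p1, p2, k3] as OpenCV has them; the pictures are not rectified), "rvec" (rotation vector, rad) and "tvec" (3), from world to camera coordinates, as OpenCV has them. Camera axes: x right, y down, z forward; pixel columns grow to the right and rows downward; lengths in m; the calibration is good to about 2 mm. A picture is of the moment at which its call begins. camera_params takes no time and is no camera call.
- env.close_job(): hands the job in, once; it reports no verdict.
The state is a dict: "time_s": time; "q": joint angles; "qvel": joint speeds; "joint_efforts": joint torques, N m; "position": TCP position; "tool_rot": TCP orientation; "ft_force": force on the tool from outside, world axes, zero at the start; "wrist_torque": the same for the moment, N m; "grip_width": finger opening in m.
Only numpy, scipy, OpenCV 4.12 (cv2) and the standard library are available. Lean on these libraries where they do the work, as an engineer would, in place of code of your own. Each camera call takes 0.05 s, during which the arm holds its last target. There are 200 camera calls.

TASK

Stand the two long steel rods from the wooden stand end-down in the two sockets of the aluminium jig board, one in each, and leave the short headed punch in the stand. Then slide the board straight outward over the socket end of its plywood riser, keeping it flat on the riser and square with it, until its outer edge is level with the gauge pin standing beside it. That far out it would tip over, so keep hold of the board by its grip bar and finish while still holding it there, flat and still, with both rods in place and the other things on the bench left alone.

Things in the scene. Friction and masses are not known exactly. Their poses are not given: they have to be found in the camera images.
- board: Loose aluminium board, 0.5 to 0.7 kg, flat on the riser: plate 240 x 80 x 6 mm. Origin: centre of its underside; x to the outer end, z up. At x = +85 mm a socket block 30 (x) x 80 (y) x 32 mm high; at x = -80 mm an upright grip bar. Overhangs 0 to 20 mm at first. With both rods in, it tips once it overhangs more than about 90 mm unless the bar end is held down (up to about 6 N).
- board_edge (a point): Middle of the top edge of the board's outer end (board x = +120 mm); this end goes to the gauge pin.
- board_grip (a point): Middle of the grip bar's top face, 36 mm above the plate's top; the bar is 50 mm long along the board's x, 16 mm wide along its y.
- socket_a (a point): Centre of the mouth of one socket hole (board y = +20 mm), 12.5 mm wide, 32 mm deep down to the plate, axis along the board's z.
- socket_b (a point): Centre of the mouth of the other socket hole (board y = -20 mm), the same size.
- riser: Fixed plywood riser under the board, 200 (x) x 110 (y) x 50 mm high. Origin: centre of its underside on the bench; its x points outward, the way the board slides.
- riser_lip (a point): Middle of the riser's outer top edge, 100 mm from its centre along its x, 50 mm up; the overhang counts from here.
- gauge: Fixed gauge: round steel foot 44 mm in diameter, 16 mm high, with an upright 6 mm pin up to 85 mm. It stands about 62 mm to the riser's -y side of the board's middle line (beside the board's path, some 19 mm clear of it), 110 to 140 mm beyond the riser's outer end. Origin: centre of the foot's underside.
- mark (a point): On the gauge pin's axis at 56 mm height, level with the board's top: the board's outer edge must come level with this, measured along the board's length.
- rod1: Loose plain steel rod, 10 mm in diameter, 110 mm long, 68 g, standing upright in one of the stand's holes with 80 mm showing. Origin: centre of its lower end; z along the rod, up.
- rod2: The other long rod, the same as rod1; either may go in either socket.
- stand: Fixed dark wooden block 135 (x) x 45 (y) x 40 mm high with three holes in a row along its x, 45 mm apart, 12.5 mm wide, 30 mm deep; two hold the rods and one the punch, in any order. Origin: centre of its underside; z up.
- punch: Short steel punch, 62 mm long, with an 18 mm wide head, standing in the stand; stays there. Origin: centre of its lower end.
- tape: Bystander: roll of tape, 68 mm across, 18 mm high, lying on the bench beyond the riser's outer end, beneath where the board will hang out (board's underside is at 50 mm).
- caliper: Bystander: steel caliper 210 mm long, lying on the robot's side of the riser.
- pliers: Bystander: pliers 150 mm long, lying beyond the riser.
- file: Bystander: needle file 160 mm long, lying beside the stand.
- cup: Bystander: white plastic cup, 66 mm across, 60 mm high.
- parts_box: Bystander: grey box with compartments, 110 x 190 x 32 mm.
- block: Bystander: dark steel block 45 x 30 x 25 mm.
There are look-alikes about, which are no part of the job. Leave any orange or pink look-alike of the gauge alone.

How it is judged (in metres and radians):
On the way, in this order (a step that is already met when the one before it is completed fails the run):
1. both rods stand in the board's sockets, let go (((horizontal distance between rod1 and socket_a below 0.006 m and z of rod1 in the frame of board below 0.014 m and angle between rod1's own z axis and vertical below 0.2 rad) or (horizontal distance between rod1 and socket_b below 0.006 m and z of rod1 in the frame of board below 0.014 m and angle between rod1's own z axis and vertical below 0.2 rad)) and ((horizontal distance between rod2 and socket_a below 0.006 m and z of rod2 in the frame of board below 0.014 m and angle between rod2's own z axis and vertical below 0.2 rad) or (horizontal distance between rod2 and socket_b below 0.006 m and z of rod2 in the frame of board below 0.014 m and angle between rod2's own z axis and vertical below 0.2 rad)) and contact force between the fingers and rod1 below 0.1 N and contact force between the fingers and rod2 below 0.1 N), for 0.2 s.
2. the board's outer edge is level with the gauge pin, the board held flat on the riser (x of mark in the frame of board between 0.114 and 0.126 m and angle between board's own z axis and vertical below 0.04 rad and z of board in the frame of riser between 0.046 and 0.056 m and angle between the x axis of board and the x axis of riser, either way round below 0.1 rad and y of board in the frame of riser between -0.02 and 0.02 m and contact force between the fingers and board above 0.5 N and contact force between board and riser above 0.3 N and contact force between board and gauge below 0.3 N and contact force between board and tape below 0.3 N), for 0.2 s.
At the end, for the whole second after the job is handed in: Each rod in a socket (6 mm, within 8 mm of its floor, tilt under 0.2); board edge within 6 mm of the pin; board still, resting flat on the riser (0.04 rad, -4/+6 mm), square (0.1 rad), within 20 mm of its middle line, held by the fingers (over 0.5 N), not leaning on gauge or tape (all of step 2 and ((horizontal distance between rod1 and socket_a below 0.006 m and z of rod1 in the frame of board below 0.014 m and angle between rod1's own z axis and vertical below 0.2 rad) or (horizontal distance between rod1 and socket_b below 0.006 m and z of rod1 in the frame of board below 0.014 m and angle between rod1's own z axis and vertical below 0.2 rad)) and ((horizontal distance between rod2 and socket_a below 0.006 m and z of rod2 in the frame of board below 0.014 m and angle between rod2's own z axis and vertical below 0.2 rad) or (horizontal distance between rod2 and socket_b below 0.006 m and z of rod2 in the frame of board below 0.014 m and angle between rod2's own z axis and vertical below 0.2 rad)) and linear speed of board below 0.01 m/s); the arm keeps its last pose, push and grip.
It fails at once if the board tips (angle between board's own z axis and vertical above 0.2 rad).
It fails at once if a bystander is disturbed (moved over 25 mm) (distance of any of punch, tape, caliper, pliers, file, cup, parts_box, block from where it was at the start of the episode above 0.025 m).
It also fails if it takes over 72 s, if anything falls off the work surface, if the arm or the gripper's body presses on something with over 40 N, if the wrist force passes 120 N, or if a joint passes its speed limit or range.

## Working session

There is one attempt and no reset: what is moved stays moved. The work goes in short steps, Python scripts to look and compute and a shell command to move; the robot and the scene stay as the last step left them, time stands still between calls to the robot, and variables do not carry over. Pictures are saved under pics/ and viewed, on a budget of 10 in all, crops included, one or two more only if the job needs it, and the job is handed in when it is done.

```bash
ls; mkdir -p pics; cat > h.py <<'E'
import numpy as np, cv2
from rig import env
def cam(n):
    p=env.camera_params(n); K=np.array(p["K"]);D=np.array(p["D"],float);R=cv2.Rodrigues(np.array(p["rvec"],float))[0];t=np.array(p["tvec"],float).ravel()
    return K,D,R,t
def ray(n,uv):
    K,D,R,t=cam(n); q=cv2.undistortPoints(np.array(uv,float).reshape(-1,1,2),K,D).reshape(-1,2)
    d=np.c_[q,np.ones(len(q))]@R; return -R.T@t,d
def plane(n,uv,z):
    c,d=ray(n,uv); return c+d*((z-c[2])/d[:,2])[:,None]
def pts(n,dep):
    v,u=np.mgrid[:420,:560]; c,d=ray(n,np.c_[u.ravel(),v.ravel()]); P=c+d*dep.ravel()[:,None]; P[dep.ravel()==0]=np.nan
    return P.reshape(420,560,3)
def proj(n,P):
    p=env.camera_params(n); return cv2.projectPoints(np.array(P,float).reshape(-1,3),np.array(p["rvec"],float),np.array(p["tvec"],float),np.array(p["K"]),np.array(p["D"],float))[0].reshape(-1,2)
E
python3 - <<'E'
from h import *
for n in("scene","top"):
    im,d=env.get_image(n); cv2.imwrite(f"pics/{n}0.png",im[...,::-1]); np.savez(f"{n}0.npz",im=im,d=d)
    K,D,R,t=cam(n); print(n,K.round(1).tolist(),D,(-R.T@t).round(3),R.round(2).tolist())
s=env.observe(); print(s)
E
```

```text
pics
scene [[426.6, 0.0, 280.9], [0.0, 426.6, 211.8], [0.0, 0.0, 1.0]] [-0.01625701  0.          0.          0.          0.        ] [ 0.979 -0.749  0.598] [[0.89, 0.46, -0.02], [0.23, -0.47, -0.85], [-0.4, 0.75, -0.53]]
top [[424.8, 0.0, 282.7], [0.0, 424.8, 210.1], [0.0, 0.0, 1.0]] [-0.05128159  0.          0.          0.          0.        ] [ 0.52  -0.033  1.018] [[-0.0, -1.0, 0.01], [-0.99, 0.0, -0.11], [0.11, -0.01, -0.99]]
{'time_s': 0.1, 'q': array([ 5.21790915e+01,  2.18384192e+01,  7.43807309e+01,  1.81999015e-03,
        8.38571921e+01, -1.23368921e+01]), 'qvel': array([-0.01380384, -0.18527877, -0.13301814,  0.10754023, -0.00814214,
       -0.01243045]), 'joint_efforts': array([ 3.79751291e-03, -4.49223697e+01, -2.31655079e+01, -1.57935083e-04,
        3.72156675e-03, -5.36640607e-05]), 'position': array([0.23649541, 0.49628999, 0.24775953]), 'tool_rot': array([[-9.02703743e-01,  4.30261831e-01, -8.41982665e-04],
       [ 4.30262539e-01,  9.02703207e-01, -1.03315528e-03],
       [ 3.15533168e-04, -1.29490674e-03, -9.99999112e-01]]), 'ft_force': array([-0.80278568, -0.37487176,  0.48068842]), 'wrist_torque': array([ 0.01841539,  0.02601089, -0.02345588]), 'grip_width': 0.0852291043121565}
```

View pics/top0.png

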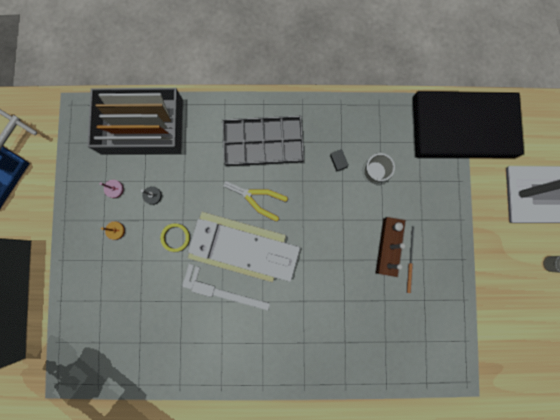

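View pics/scene0.png

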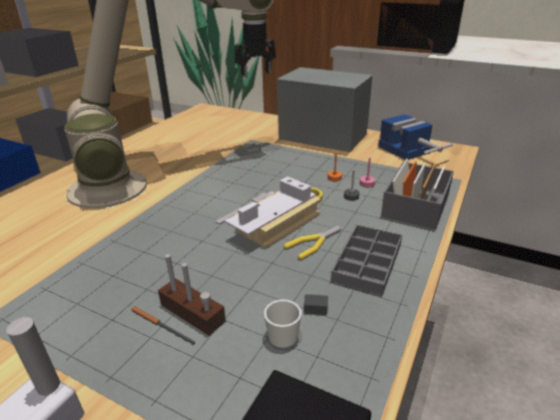

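The top view shows the board with its socket block at about (205,240) and bar at (279,260). The grey gauge is at (152,195), the tape at (175,237), and the stand at (391,247) with the punch head uppermost at (399,227). The scene view confirms the stand order: two rods, then the punch.

```bash
python3 - <<'E'
from h import *
f=np.load("top0.npz"); im,d=f["im"],f["d"]; P=pts("top",d); Z=P[...,2]
def rect(m,name,z):
    n,l,s,c=cv2.connectedComponentsWithStats(m.astype(np.uint8))
    for i in range(1,n):
        if s[i,4]<12: continue
        ys,xs=np.where(l==i); W=plane("top",np.c_[xs,ys],z)[:,:2]
        (cx,cy),(w,h),a=cv2.minAreaRect((W*1000).astype(np.float32)); print(name,s[i,4],"px",c[i].round(1),"xy mm",round(cx,1),round(cy,1),"size",round(w,1),round(h,1),"ang",round(a,1),"z",np.nanmedian(Z[l==i]).round(4), "mean",(W.mean(0)*1000).round(1))
v,u=np.mgrid[:420,:560]
b=(u>180)&(u<310)&(v>205)&(v<290)
rect(b&(Z>.075),"high",.088)
rect(b&(Z>.052)&(Z<.07),"plate",.056); rect(b&(Z>.04),"all",.053)
hsv=cv2.cvtColor(im,cv2.COLOR_RGB2HSV)
rect(b&(hsv[...,1]>60)&(hsv[...,0]<40)&(Z>.035),"ply",.05)
s=(u>370)&(u<412)&(v>210)&(v<285)
rect(s&(Z>.03)&(Z<.05),"stand",.04); rect(s&(Z>.055),"rods",.1)
g=(u>135)&(u<168)&(v>180)&(v<210)
rect(g&(Z>.01)&(Z<.03),"foot",.016);rect(g&(Z>.03),"pin",.085)
c1=cv2.resize(im[200:295,140:310],None,fx=4.6,fy=4.6,interpolation=cv2.INTER_CUBIC)
cv2.imwrite("pics/crop1.png",c1[...,::-1])
E
```

```text
high 507 px [205.  239.3] xy mm 558.9 123.7 size 32.6 80.0 ang 74.1 z 0.0897 mean [558.8 123.8]
high 172 px [277.5 259.7] xy mm 514.4 -34.6 size 50.2 15.8 ang 74.1 z 0.0942 mean [514.3 -34.6]
plate 3389 px [250.4 251. ] xy mm 537.5 36.6 size 229.7 109.1 ang 74.2 z 0.0576 mean [533.8  26.7]
plate 243 px [195.  238.3] xy mm 561.8 152.5 size 24.7 95.0 ang 84.7 z 0.0579 mean [562.4 152. ]
plate 16 px [208.1 230.6] xy mm 579.8 122.4 size 8.6 8.6 ang 19.3 z 0.059 mean [579.7 122.7]
plate 17 px [202.6 247.9] xy mm 540.5 134.6 size 9.0 6.8 ang 1.0 z 0.0585 mean [540.7 134.4]
all 4916 px [242.1 248.5] xy mm 538.9 42.2 size 241.4 110.0 ang 74.4 z 0.0577 mean [539.4  45.5]
stand 1045 px [390.9 246.9] xy mm 544.1 -298.4 size 48.8 133.4 ang 80.2 z 0.042 mean [ 542.7 -296.8]
rods 58 px [398.  226.7] xy mm 585.5 -297.5 size 17.8 15.3 ang 89.9 z 0.0736 mean [ 585.1 -297.5]
rods 51 px [398.4 245.3] xy mm 545.2 -296.3 size 26.5 8.7 ang 89.8 z 0.1061 mean [ 544.6 -297.1]
rods 55 px [395.6 265.9] xy mm 500.0 -288.4 size 26.3 8.6 ang 89.7 z 0.105 mean [ 500.3 -289.7]
foot 256 px [151.8 195.5] xy mm 666.0 265.9 size 45.7 41.0 ang 89.9 z 0.0182 mean [666.1 265.1]
pin 28 px [145.5 192.5] xy mm 662.7 258.9 size 23.4 5.0 ang 63.7 z 0.0651 mean [662.7 258.9]
```

View pics/crop1.png

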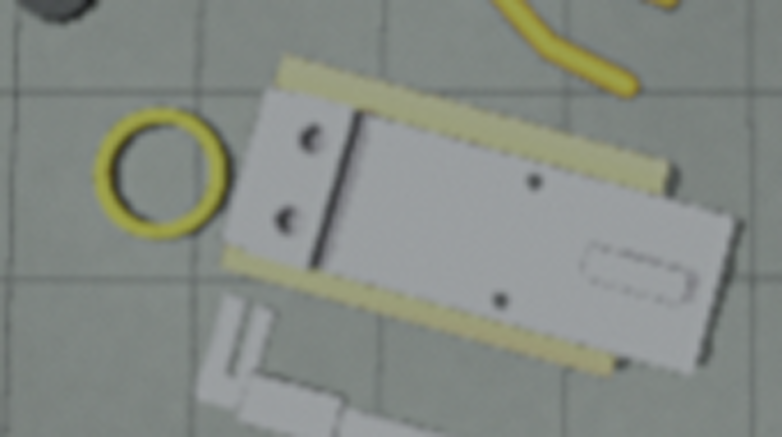

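The crop shows the socket holes at about (207,230) and (202,247) in full-image pixels. The board is square with the riser, with its axis at about 74.3°, and all sizes agree with the given ones. Next I'll measure the rods.

```bash
python3 - <<'E'
from h import *
f=np.load("top0.npz"); g=np.load("scene0.npz")
a=cv2.resize(f["im"][210:285,365:440],None,fx=5,fy=5,interpolation=cv2.INTER_CUBIC)
b=cv2.resize(g["im"][245:335,145:235],None,fx=375/90,fy=375/90,interpolation=cv2.INTER_CUBIC)
cv2.imwrite("pics/crop2.png",np.hstack([a,b])[...,::-1])
P=pts("top",f["d"]); Q=pts("scene",g["d"])
v,u=np.mgrid[:420,:560]
for n,X,m in(("top",P,(u>370)&(u<412)&(v>210)&(v<285)),("scene",Q,(u>145)&(u<235)&(v>245)&(v<335))):
    mm=m&(X[...,2]>.06); k,l,s,c=cv2.connectedComponentsWithStats(mm.astype(np.uint8))
    for i in range(1,k):
        if s[i,4]<8: continue
        W=X[l==i]; print(n,s[i],c[i].round(1),"z",W[:,2].min().round(3),W[:,2].max().round(3),"xy",np.median(W[:,:2],axis=0).round(4))
        if n=="scene":
            for lo in(.065,.08,.095,.11):
                w=W[(W[:,2]>lo)&(W[:,2]<lo+.015)]
                if len(w): print("   ",lo,w.mean(0).round(4))
E
```

```text
top [394 223   9   8  58] [398.  226.7] z 0.061 0.077 xy [ 0.5863 -0.3049]
top [393 243  12   5  49] [398.6 245.3] z 0.061 0.125 xy [ 0.5446 -0.296 ]
top [390 264  12   5  53] [395.8 265.8] z 0.061 0.125 xy [ 0.5004 -0.2886]
scene [166 254  10  29 147] [170.1 267.3] z 0.06 0.121 xy [ 0.5023 -0.2936]
    0.065 [ 0.502  -0.2935  0.0723]
    0.08 [ 0.5019 -0.2934  0.0875]
    0.095 [ 0.5018 -0.2933  0.1026]
    0.11 [ 0.5011 -0.2924  0.1167]
scene [182 263  10  29 149] [186.4 277.2] z 0.06 0.122 xy [ 0.5463 -0.3014]
    0.065 [ 0.5459 -0.3006  0.0728]
    0.08 [ 0.546  -0.3008  0.0871]
    0.095 [ 0.546  -0.3013  0.1023]
    0.11 [ 0.5446 -0.3007  0.1171]
scene [200 292  10  11  94] [204.6 296.9] z 0.06 0.074 xy [ 0.5895 -0.3095]
    0.065 [ 0.5886 -0.3085  0.0703]
```

View pics/crop2.png

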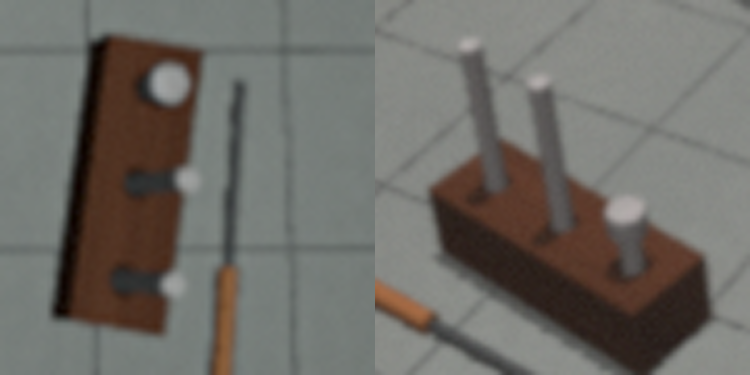

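The left crop shows the rod tops at top-view pixels of about (402.0,245.6) and (399.0,266.8). The punch is the third, at the +x end. Next I'll cross-check the two cameras and work out the moves.

```bash
python3 - <<'E'
from h import *
print(plane("top",[[402,245.6],[399,266.8]],.12).round(4).tolist())
print(plane("scene",[[145+540/375*90-90-.4, 245+82/375*90-.4],[145+470/375*90-90-.4,245+45/375*90-.4]],.12).round(4).tolist())
# consistency: block top & bar centre by both views
g=np.load("scene0.npz"); Q=pts("scene",g["d"]);v,u=np.mgrid[:420,:560]
m=(u>225)&(u<320)&(v>170)&(v<235)
for lo,hi,z in((.083,.0955,0),):
    mm=m&(Q[...,2]>lo)&(Q[...,2]<hi); k,l,s,c=cv2.connectedComponentsWithStats(mm.astype(np.uint8))
    for i in range(1,k):
        if s[i,4]>20:
            W=(Q[l==i][:,:2]*1000).astype(np.float32); print(s[i,4],c[i].round(1),cv2.minAreaRect(W),np.median(Q[l==i],axis=0).round(4))
E
```

```text
[[0.5434, -0.2991, 0.12], [0.4987, -0.2914, 0.12]]
[[0.5438, -0.2989, 0.12], [0.4993, -0.2918, 0.12]]
219 [294.6 183.3] ((558.9020385742188, 123.72988891601562), (35.536075592041016, 85.29153442382812), 74.44953155517578) [0.5615 0.1202 0.0876]
131 [246.7 207.8] ((515.1311645507812, -38.110931396484375), (49.17061996459961, 17.75542449951172), 71.79923248291016) [ 0.5165 -0.0406  0.0909]
```

```bash
python3 -m handwheel '[[[0,0,0,-0.0855],[0,0,0,-0.0855],[0,-0.02,0,0],[0,-0.04,0,0],[0,-0.04,0,0]]]' 35 40
```

```text
time_s: 0.52
position: [0.2091, 0.3992, 0.2474]
tool_rot: [[-0.963, 0.27, -0.001], [0.27, 0.963, -0.001], [0.001, -0.001, -1.0]]
ft_force: [-0.3, -0.2, -0.2]
grip_width: 0.03
```

```bash
python3 -m handwheel '[[[-0.0233,-0.0294,0,0],[-0.0233,-0.0294,0,0],[-0.0233,-0.0294,0,0],[-0.0233,-0.0294,0,0],[-0.0233,-0.0294,0,0]]]' >/dev/null
python3 -m handwheel '[[[-0.0233,-0.0294,0,0],[-0.0233,-0.0294,0,0],[-0.0233,-0.0294,0,0],[-0.0233,-0.0294,0,0],[-0.0233,-0.0294,0,0]]]' >/dev/null
python3 -m handwheel '[[[-0.0233,-0.0294,0,0],[-0.0233,-0.0294,0,0],[-0.0233,-0.0294,0,0],[-0.0233,-0.0294,0,0],[-0.0233,-0.0294,0,0]]]' >/dev/null
python3 -m handwheel '[[[-0.0233,-0.0294,0,0],[-0.0233,-0.0294,0,0],[-0.0233,-0.0294,0,0],[-0.0233,-0.0294,0,0],[-0.0233,-0.0294,0,0]]]' >/dev/null
python3 -m handwheel '[[[0,0,0,0],[0,0,0,0],[0,0,0,0]]]'
```

```text
time_s: 2.43
position: [0.499, -0.2914, 0.2478]
tool_rot: [[-0.963, 0.27, -0.001], [0.27, 0.963, 0.001], [0.001, 0.001, -1.0]]
ft_force: [-0.4, 1.1, -0.3]
grip_width: 0.0298
```

```bash
python3 -m handwheel '[[[0,0,0.035,0],[0,0,0.035,0],[0,0,0.035,0],[0,0,0.03,0],[0,0,0.03,0]]]' 
python3 -m handwheel '[[[0,0,0,0],[0,0,0,0],[0,0,0,0],[0,0,0,0],[0,0,0,0]]]' 0 40
python3 -m handwheel '[[[0,0,0,0],[0,0,0,0],[0,0,0,0],[0,0,0,0]]]'
```

```text
time_s: 2.85
position: [0.4989, -0.2902, 0.0825]
tool_rot: [[-0.963, 0.269, 0.0], [0.269, 0.963, 0.0], [-0.0, 0.0, -1.0]]
ft_force: [-0.0, -1.2, -0.6]
grip_width: 0.0297
time_s: 3.27
position: [0.4994, -0.2919, 0.0851]
tool_rot: [[-0.963, 0.27, 0.001], [0.27, 0.963, -0.001], [-0.001, -0.001, -1.0]]
ft_force: [-3.6, 1.8, 0.3]
grip_width: 0.0089
time_s: 3.6
position: [0.4993, -0.292, 0.0836]
tool_rot: [[-0.963, 0.27, 0.0], [0.27, 0.963, -0.0], [-0.0, -0.0, -1.0]]
ft_force: [-2.5, 0.2, 0.9]
grip_width: 0.0087
```

```bash
python3 -m handwheel '[[[0,0,-0.02,0],[0,0,-0.025,0],[0,0,-0.025,0],[0,0,-0.025,0],[0,0,-0.025,0]]]'
python3 -m handwheel '[[[0.0062,0.0347,0,0],[0.0062,0.0347,0,0],[0.0062,0.0347,0,0],[0.0062,0.0347,0,0]]]' >/dev/null
python3 -m handwheel '[[[0.0062,0.0347,0,0],[0.0062,0.0347,0,0],[0.0062,0.0347,0,0],[0.0062,0.0347,0,0]]]' >/dev/null
python3 -m handwheel '[[[0.0062,0.0347,0,0],[0.0062,0.0347,0,0],[0.0062,0.0347,0,0],[0.0062,0.0347,0,0]]]' >/dev/null
python3 -m handwheel '[[[0,0,0,0],[0,0,0,0],[0,0,0,0],[0,0,0,0]]]'
python3 - <<'E'
from h import *
o=[]
P=[[.5396,.129,.088],[.5396,.129,.13],[.5779,.118,.088]]
for n in("scene","top"):
    im,d=env.get_image(n); np.savez(f"{n}1.npz",im=im,d=d); q=proj(n,P); print(n,q.round(1).tolist())
    x,y=int(q[1,0])-40,int(q[1,1])-45; print("crop org",x,y)
    o.append(cv2.resize(im[y:y+80,x:x+80],None,fx=5,fy=5,interpolation=cv2.INTER_CUBIC))
cv2.imwrite("pics/p1.png",np.hstack(o)[...,::-1])
E
```

```text
time_s: 4.02
position: [0.4997, -0.292, 0.2048]
tool_rot: [[-0.963, 0.27, 0.002], [0.27, 0.963, -0.001], [-0.002, -0.0, -1.0]]
ft_force: [-0.1, -0.4, -1.2]
grip_width: 0.0088
time_s: 5.35
position: [0.5405, 0.1282, 0.2034]
tool_rot: [[-0.962, 0.272, 0.0], [0.272, 0.962, -0.0], [-0.0, 0.0, -1.0]]
ft_force: [0.6, -1.2, -1.6]
grip_width: 0.0088
scene [[288.6, 179.9], [288.5, 165.2], [300.2, 184.8]]
crop org 248 120
top [[202.5, 248.1], [199.0, 247.7], [207.8, 230.5]]
crop org 159 202
```

View pics/p1.png

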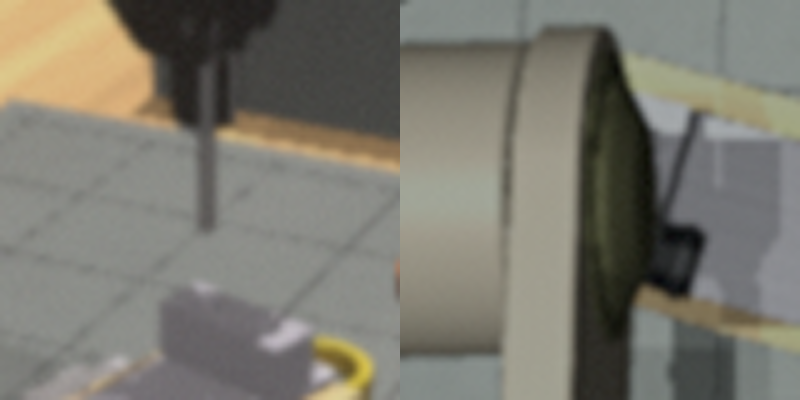

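The scene crop shows the rod hanging vertical, its end at about (288.9,165.7). The predicted point is (288.5,165.2), so it is within 1 mm of being over the socket. The arm hides the top view. I'll make a small correction and lower the rod, watching the force.

```bash
python3 -m handwheel '[[[0.0002,-0.0008,0.015,0],[0,0,0.015,0],[0,0,0.006,0],[0,0,0,0],[0,0,0,0]]]'
python3 -m handwheel '[[[0,0,0.004,0],[0,0,0.004,0],[0,0,0.004,0],[0,0,0,0]]]'

```

```text
time_s: 5.87
position: [0.5401, 0.128, 0.1677]
tool_rot: [[-0.963, 0.271, 0.0], [0.271, 0.963, 0.0], [-0.0, 0.0, -1.0]]
ft_force: [0.4, -0.3, -0.2]
grip_width: 0.0092
time_s: 6.2
position: [0.5395, 0.1284, 0.1546]
tool_rot: [[-0.963, 0.27, -0.001], [0.27, 0.963, -0.0], [0.001, -0.0, -1.0]]
ft_force: [0.0, 0.3, -1.1]
grip_width: 0.009
```

```bash
python3 -m handwheel '[[[0,0,0.004,0],[0,0,0.004,0],[0,0,0.004,0],[0,0,0,0]]]'
python3 -m handwheel '[[[0,0,0.004,0],[0,0,0.004,0],[0,0,0.004,0],[0,0,0,0],[0,0,0,0]]]'

```

```text
time_s: 6.53
position: [0.5394, 0.1284, 0.1424]
tool_rot: [[-0.963, 0.27, -0.002], [0.27, 0.963, -0.0], [0.002, -0.0, -1.0]]
ft_force: [-0.3, 0.4, -1.1]
grip_width: 0.009
time_s: 6.95
position: [0.5397, 0.1284, 0.1311]
tool_rot: [[-0.963, 0.27, -0.001], [0.27, 0.963, 0.0], [0.001, -0.0, -1.0]]
ft_force: [-0.9, 0.0, 0.5]
grip_width: 0.0086
```

```bash
python3 -m handwheel '[[[0,0,0,0],[0,0,0,0],[0,0,0,0],[0,0,0,0]]]' 35 40
python3 -m handwheel '[[[0,0,-0.01,0],[0,0,-0.025,0],[0,0,-0.025,0],[0,0,-0.025,0],[0,0,0,0]]]' 
python3 -m handwheel '[[[-0.01,-0.0343,0,0],[-0.01,-0.0343,0,0],[-0.01,-0.0343,0,0],[-0.01,-0.0343,0,0]]]' >/dev/null
python3 -m handwheel '[[[-0.01,-0.0343,0,0],[-0.01,-0.0343,0,0],[-0.01,-0.0343,0,0],[-0.01,-0.0343,0,0]]]' >/dev/null
python3 -m handwheel '[[[-0.01,-0.0343,0,0],[-0.01,-0.0343,0,0],[-0.01,-0.0343,0,0],[-0.01,-0.0343,0,0]]]' >/dev/null
python3 -m handwheel '[[[0,0,0,0],[0,0,0,0],[0,0,0,0],[0,0,0,0]]]'
python3 - <<'E'
from h import *
o=[]
P=[[.5396,.129,.166],[.5396,.129,.088],[.5779,.118,.088]]
for n in("scene","top"):
    im,d=env.get_image(n); np.savez(f"{n}2.npz",im=im,d=d); q=proj(n,P); print(n,q.round(1).tolist())
    x,y=int(q[0,0])-40,int(q[0,1])-30; print("crop org",x,y)
    o.append(cv2.resize(im[y:y+80,x:x+80],None,fx=5,fy=5,interpolation=cv2.INTER_CUBIC))
    X=pts(n,d); 
    v,u=np.mgrid[:420,:560]; m=(abs(u-q[:2,0].mean())<15)&(abs(v-q[:2,1].mean())<25)&(X[...,2]>.1)&(X[...,2]<.2)
    print(n,m.sum(),X[m].max(0).round(4),np.median(X[m],axis=0).round(4))
    m=(u>180)&(u<310)&(v>205)&(v<290)&(X[...,2]>.075)&(X[...,2]<.099)
    if n=="top":
        k,l,s,c=cv2.connectedComponentsWithStats(m.astype(np.uint8))
        for i in range(1,k):
            if s[i,4]>40:
                ys,xs=np.where(l==i); print(s[i,4],cv2.minAreaRect((plane(n,np.c_[xs,ys],.088 if s[i,4]>300 else .092)[:,:2]*1000).astype(np.float32)))
cv2.imwrite("pics/p2.png",np.hstack(o)[...,::-1])
E
```

```text
time_s: 7.28
position: [0.5399, 0.1284, 0.1315]
tool_rot: [[-0.963, 0.27, 0.0], [0.27, 0.963, -0.0], [-0.0, 0.0, -1.0]]
ft_force: [-0.4, 0.7, 0.8]
grip_width: 0.03
time_s: 7.7
position: [0.5414, 0.1285, 0.222]
tool_rot: [[-0.963, 0.27, 0.009], [0.27, 0.963, 0.0], [-0.009, 0.003, -1.0]]
ft_force: [-1.0, -0.1, -0.2]
grip_width: 0.0298
time_s: 9.03
position: [0.5442, -0.2992, 0.2166]
tool_rot: [[-0.963, 0.269, 0.0], [0.269, 0.963, 0.0], [0.0, 0.0, -1.0]]
ft_force: [0.3, 0.0, 0.4]
grip_width: 0.0298
scene [[288.4, 152.1], [288.6, 179.9], [300.2, 184.8]]
crop org 248 122
scene 100 [0.5465 0.1321 0.1669] [0.5418 0.125  0.1351]
top [[195.7, 247.3], [202.5, 248.1], [207.8, 230.5]]
crop org 155 217
top 46 [0.5449 0.1347 0.1706] [0.5401 0.1265 0.1579]
486 ((558.916259765625, 123.84320831298828), (32.41803741455078, 80.04847717285156), 74.08441925048828)
171 ((514.4335327148438, -34.59351348876953), (49.9832878112793, 15.700432777404785), 74.05084228515625)
```

View pics/p2.png

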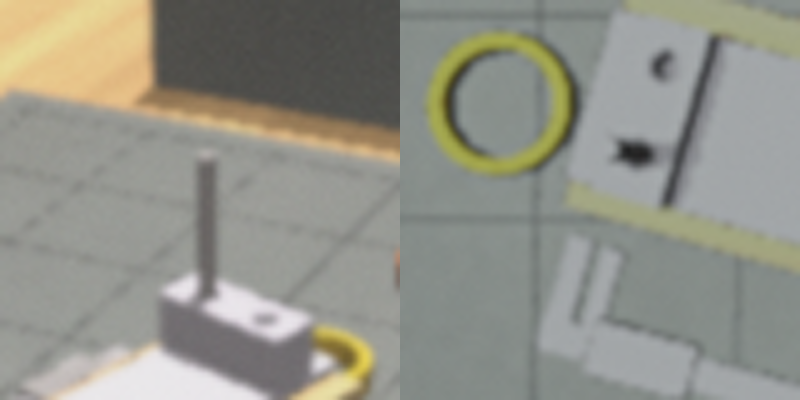

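Rod 1 is seated in socket_a: its top reads z = 0.167 (expected 0.166), and the board has not moved. The free socket_b hole is clear. Now rod 2.

```bash
python3 -m handwheel '[[[0,0,0.035,0],[0,0,0.035,0],[0,0,0.035,0],[0,0,0.028,0],[0,0,0,0]]]' 
python3 -m handwheel '[[[0,0,0,0],[0,0,0,0],[0,0,0,0],[0,0,0,0],[0,0,0,0]]]' 0 40
python3 -m handwheel '[[[0,0,0,0],[0,0,0,0],[0,0,0,0],[0,0,0,0]]]'
python3 -m handwheel '[[[0,0,-0.02,0],[0,0,-0.025,0],[0,0,-0.025,0],[0,0,-0.025,0],[0,0,-0.025,0]]]'
python3 -m handwheel '[[[0.0063,0.0343,-0.005,0],[0.0067,0.0343,-0.005,0],[0.0067,0.0343,-0.01,0],[0.0067,0.0343,-0.01,0]]]' >/dev/null
python3 -m handwheel '[[[0.0067,0.0343,-0.01,0],[0.0067,0.0343,-0.01,0],[0.0067,0.0343,0,0],[0.0067,0.0343,0,0]]]' >/dev/null
python3 -m handwheel '[[[0.0067,0.0343,0,0],[0.0067,0.0343,0,0],[0.0067,0.0343,0,0],[0.0067,0.0343,0,0]]]' >/dev/null
python3 -m handwheel '[[[0,0,0,0],[0,0,0,0],[0,0,0,0],[0,0,0,0]]]'
python3 - <<'E'
from h import *
im,d=env.get_image("scene"); q=proj("scene",[[.578,.118,.088],[.578,.118,.18]]); print(q)
x,y=int(q[1,0])-40,int(q[1,1])-45; print("org",x,y)
cv2.imwrite("pics/p3.png",cv2.resize(im[y:y+90,x:x+80],None,fx=6,fy=6,interpolation=cv2.INTER_CUBIC)[...,::-1])
E
```

```text
time_s: 9.55
position: [0.5421, -0.2978, 0.0781]
tool_rot: [[-0.963, 0.269, -0.008], [0.269, 0.963, 0.006], [0.009, 0.004, -1.0]]
ft_force: [1.2, -0.3, -1.6]
grip_width: 0.03
time_s: 9.97
position: [0.5446, -0.3007, 0.085]
tool_rot: [[-0.963, 0.27, 0.002], [0.27, 0.963, -0.002], [-0.003, -0.001, -1.0]]
ft_force: [-0.0, 0.4, 5.4]
grip_width: 0.0091
time_s: 10.3
position: [0.5447, -0.3007, 0.085]
tool_rot: [[-0.963, 0.27, 0.002], [0.27, 0.963, -0.002], [-0.003, -0.001, -1.0]]
ft_force: [0.2, 0.5, 6.5]
grip_width: 0.0088
time_s: 10.72
position: [0.5439, -0.3002, 0.205]
tool_rot: [[-0.963, 0.27, 0.0], [0.27, 0.963, -0.0], [-0.0, -0.0, -1.0]]
ft_force: [0.3, -0.4, -0.6]
grip_width: 0.0088
time_s: 12.05
position: [0.5783, 0.1165, 0.2535]
tool_rot: [[-0.962, 0.272, 0.0], [0.272, 0.962, -0.0], [-0.0, -0.0, -1.0]]
ft_force: [0.0, 0.5, -0.9]
grip_width: 0.0091
[[300.23302225 184.77136481]
 [300.52234615 151.15058623]]
org 260 106
```

View pics/p3.png

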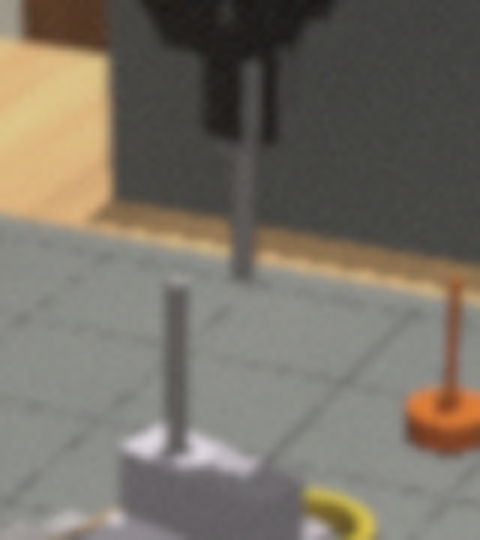

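The rod's end is at (299.9,151.6) against a predicted (300.5,151.15). The rod leans slightly in the pads, so its end is about 1.9 mm off along tool +x. I'll correct that, lower it and feel for contact.

```bash
python3 -m handwheel '[[[-0.0018,0,0.02,0],[0,0,0.03,0],[0,0,0.025,0],[0,0,0.006,0],[0,0,0,0]]]'
python3 -m handwheel '[[[0,0,0,0],[0,0,0,0]]]'
python3 - <<'E'
from h import *
im,d=env.get_image("scene"); X=pts("scene",d); v,u=np.mgrid[:420,:560]
q=proj("scene",[[.578,.118,z] for z in (.1,.11,.12,.13,.14)]+[[.5397,.129,z] for z in (.1,.11,.12,.13,.14)]).round(1)
g=cv2.cvtColor(im,cv2.COLOR_RGB2GRAY)
# rod columns from depth: pixels whose point is near the rod
for w in (q[:5],q[5:]):
    for a,b in w:
        r=int(round(b)); m=(abs(u[r]-a)<8)&(np.hypot(X[r,:,0]-.56,X[r,:,1]-.12)<.05)&(X[r,:,2]>.092)
        print((a,b),"cols",u[r][m].mean() if m.any() else None,m.sum(),X[r][m].mean(0).round(4) if m.any() else"")
x,y=262,125
cv2.imwrite("pics/p4.png",cv2.resize(im[y:y+75,x:x+70],None,fx=7,fy=7,interpolation=cv2.INTER_CUBIC)[...,::-1])
E
```

```text
time_s: 12.52
position: [0.5796, 0.1162, 0.171]
tool_rot: [[-0.962, 0.272, -0.003], [0.272, 0.962, -0.0], [0.003, -0.001, -1.0]]
ft_force: [-0.7, 0.7, -0.0]
grip_width: 0.0087
time_s: 12.68
position: [0.5809, 0.1168, 0.1742]
tool_rot: [[-0.963, 0.271, 0.003], [0.271, 0.963, -0.0], [-0.003, 0.001, -1.0]]
ft_force: [0.2, 0.2, -0.5]
grip_width: 0.009
(np.float64(300.3), np.float64(180.6)) cols 300.5 4 [0.58   0.1152 0.1005]
(np.float64(300.3), np.float64(177.0)) cols 300.5 4 [0.5803 0.1143 0.1122]
(np.float64(300.3), np.float64(173.4)) cols 300.5 4 [0.5799 0.115  0.1229]
(np.float64(300.4), np.float64(169.8)) cols 300.5 4 [0.5802 0.114  0.1317]
(np.float64(300.4), np.float64(166.1)) cols 300.5 4 [0.5805 0.1133 0.143 ]
(np.float64(288.6), np.float64(175.8)) cols 288.5 4 [0.5421 0.1237 0.1024]
(np.float64(288.6), np.float64(172.3)) cols 288.5 4 [0.5422 0.1237 0.1137]
(np.float64(288.5), np.float64(168.8)) cols 288.5 4 [0.542  0.1242 0.1219]
(np.float64(288.5), np.float64(165.2)) cols 288.5 4 [0.5416 0.1253 0.1325]
(np.float64(288.5), np.float64(161.6)) cols 288.5 4 [0.5419 0.1248 0.1411]
```

The rod's columns in the image now match the prediction to within 0.2 px. I'll lower it.

```bash
python3 -m handwheel '[[[0,0,0.005,0],[0,0,0.005,0],[0,0,0.004,0],[0,0,0,0],[0,0,0,0]]]'
python3 -m handwheel '[[[0,0,0.004,0],[0,0,0.003,0],[0,0,0,0],[0,0,0,0]]]'

```

```text
time_s: 13.15
position: [0.58, 0.1171, 0.158]
tool_rot: [[-0.963, 0.27, -0.001], [0.27, 0.963, 0.0], [0.001, -0.0, -1.0]]
ft_force: [-0.7, 0.5, -1.1]
grip_width: 0.0086
time_s: 13.48
position: [0.58, 0.1171, 0.1511]
tool_rot: [[-0.963, 0.27, -0.0], [0.27, 0.963, 0.0], [0.0, -0.0, -1.0]]
ft_force: [0.8, 0.1, 0.1]
grip_width: 0.009
```

```bash
python3 -m handwheel '[[[0,0,0.004,0],[0,0,0.004,0],[0,0,0.003,0],[0,0,0,0],[0,0,0,0]]]'
python3 -m handwheel '[[[0,0,0.003,0],[0,0,0.003,0],[0,0,0,0],[0,0,0,0]]]'

```

```text
time_s: 13.9
position: [0.58, 0.1171, 0.1401]
tool_rot: [[-0.963, 0.27, -0.001], [0.27, 0.963, -0.0], [0.001, -0.0, -1.0]]
ft_force: [-1.3, 0.8, -0.7]
grip_width: 0.0089
time_s: 14.23
position: [0.58, 0.1171, 0.1341]
tool_rot: [[-0.963, 0.27, -0.0], [0.27, 0.963, 0.0], [0.0, -0.0, -1.0]]
ft_force: [0.1, -0.3, -0.8]
grip_width: 0.0087
```

```bash
python3 -m handwheel '[[[0,0,0,0],[0,0,0,0],[0,0,0,0],[0,0,0,0]]]' 35 40
python3 -m handwheel '[[[0,0,-0.01,0],[0,0,-0.02,0],[0,0,-0.03,0],[0,0,-0.03,0],[0,0,0,0]]]' 
python3 -m handwheel '[[[0.0043,-0.033,0,0],[0.0043,-0.033,0,0],[0.0043,-0.033,0,0],[0.0043,-0.033,0,0],[0.0043,-0.033,0,0]]]' 85 80
python3 -m handwheel '[[[0,0,0,0],[0,0,0,0],[0,0,0,0],[0,0,0,0],[0,0,0,0]]]'
python3 - <<'E'
from h import *
im,d=env.get_image("scene"); X=pts("scene",d); v,u=np.mgrid[:420,:560]
for p in((.578,.118),(.5397,.129)):
    q=proj("scene",[[*p,.16],[*p,.1]]); m=(abs(u-q[:,0].mean())<5)&(v<q[1,1])&(v>q[0,1]-12)&(np.hypot(X[...,0]-p[0],X[...,1]-p[1])<.02)&(X[...,2]>.095)&(X[...,2]<.2)
    print(p,m.sum(),X[m][:,2].max().round(4),[u[m&(abs(v-r)<1)].mean().round(2) for r in q[:,1]],q.round(1).tolist())
cv2.imwrite("pics/p5.png",cv2.resize(im[110:250,180:340],None,fx=5,fy=5 and 4.2,interpolation=cv2.INTER_CUBIC)[...,::-1])
E
```

```text
time_s: 14.57
position: [0.5801, 0.1171, 0.1345]
tool_rot: [[-0.963, 0.27, 0.0], [0.27, 0.963, -0.0], [-0.0, 0.0, -1.0]]
ft_force: [0.3, -0.7, -0.5]
grip_width: 0.0298
time_s: 14.98
position: [0.5819, 0.1172, 0.2312]
tool_rot: [[-0.963, 0.27, 0.011], [0.27, 0.963, -0.0], [-0.011, 0.003, -1.0]]
ft_force: [0.3, 0.4, 0.7]
grip_width: 0.0299
time_s: 15.4
position: [0.5139, -0.0371, 0.2249]
tool_rot: [[-0.963, 0.27, 0.001], [0.27, 0.963, -0.0], [-0.001, -0.0, -1.0]]
ft_force: [-0.7, -0.8, 0.6]
grip_width: 0.0728
time_s: 15.82
position: [0.515, -0.035, 0.2243]
tool_rot: [[-0.963, 0.269, 0.0], [0.269, 0.963, 0.0], [-0.0, 0.0, -1.0]]
ft_force: [1.0, 0.1, 0.9]
grip_width: 0.0726
(0.578, 0.118) 95 0.1676 [np.float64(300.5), np.float64(300.5)] [[300.5, 158.7], [300.3, 180.6]]
(0.5397, 0.129) 96 0.1666 [np.float64(288.5), np.float64(288.5)] [[288.4, 154.3], [288.6, 175.8]]
```

View pics/p5.png

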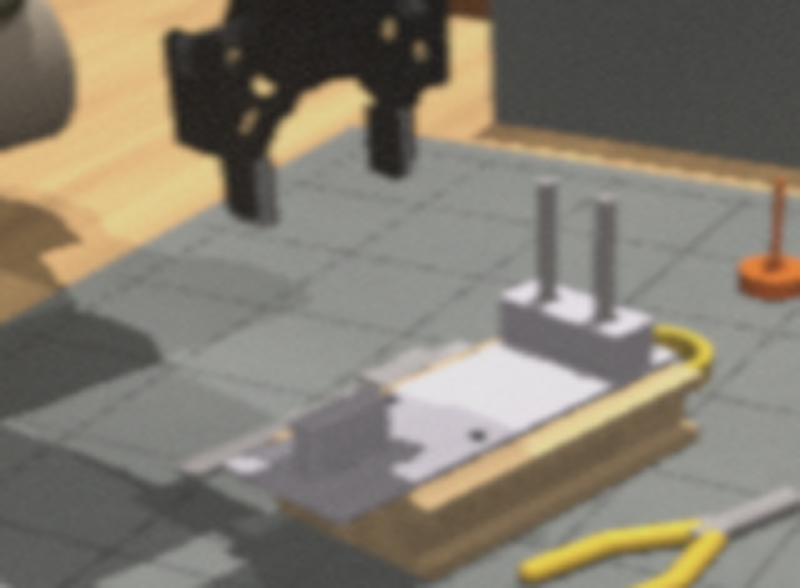

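Both rods stand upright in the sockets, with tops at z of about 0.167, and the gripper is over the bar. Next I'll go down and grip.

```bash
python3 -m handwheel '[[[0,0,0.035,0],[0,0,0.035,0],[0,0,0.035,0],[0,0,0.02,0],[0,0,0.01,0]]]' 
python3 -m handwheel '[[[0,0,0.008,0],[0,0,0,0],[0,0,0,0]]]' 
python3 -m handwheel '[[[0,0,0,0],[0,0,0,0],[0,0,0,0],[0,0,0,0],[0,0,0,0]]]' 0 80
python3 -m handwheel '[[[0,0,0,0],[0,0,0,0],[0,0,0,0],[0,0,0,0]]]'
```

```text
time_s: 16.28
position: [0.5137, -0.035, 0.0864]
tool_rot: [[-0.963, 0.269, -0.005], [0.269, 0.963, 0.001], [0.005, 0.0, -1.0]]
ft_force: [-0.4, 0.4, -0.7]
grip_width: 0.0728
time_s: 16.53
position: [0.5151, -0.0357, 0.0816]
tool_rot: [[-0.963, 0.27, 0.0], [0.27, 0.963, -0.0], [-0.0, 0.0, -1.0]]
ft_force: [0.6, 0.2, 0.7]
grip_width: 0.0726
time_s: 16.95
position: [0.5153, -0.0359, 0.0827]
tool_rot: [[-0.963, 0.27, 0.002], [0.27, 0.963, -0.0], [-0.003, 0.0, -1.0]]
ft_force: [-0.1, 1.0, 5.2]
grip_width: 0.0486
time_s: 17.28
position: [0.5153, -0.0359, 0.0826]
tool_rot: [[-0.963, 0.27, 0.002], [0.27, 0.963, -0.0], [-0.002, 0.0, -1.0]]
ft_force: [-1.1, 2.3, 5.6]
grip_width: 0.0485
```

```bash
python3 -m handwheel '[[[0,0.004,0,0],[0,0.006,0,0],[0,0.008,0,0],[0,0.008,0,0],[0,0.008,0,0]]]' 
python3 -m handwheel '[[[0,0.008,0,0],[0,0.008,0,0],[0,0.008,0,0],[0,0.008,0,0],[0,0.008,0,0]]]'
python3 -m handwheel '[[[0,0.008,0,0],[0,0.008,0,0],[0,0.008,0,0],[0,0.006,0,0],[0,0.004,0,0]]]' 
python3 -m handwheel '[[[0,0,0,0],[0,0,0,0],[0,0,0,0],[0,0,0,0]]]'
python3 - <<'E'
from h import *
v,u=np.mgrid[:420,:560]
im,d=env.get_image("top"); im2,d2=env.get_image("scene"); np.savez("s3.npz",im=im,d=d,im2=im2,d2=d2)
X=pts("top",d); 
def rect(m,z,nm):
    k,l,s,c=cv2.connectedComponentsWithStats(m.astype(np.uint8))
    for i in range(1,k):
        if s[i,4]>60:
            ys,xs=np.where(l==i); r=cv2.minAreaRect((plane("top",np.c_[xs,ys],z)[:,:2]*1000).astype(np.float32)); print(nm,s[i,4],c[i].round(1),np.round(r[0],1),np.round(r[1],1),round(r[2],1))
rect((u>120)&(u<320)&(v>190)&(v<290)&(X[...,2]>.08)&(X[...,2]<.097),.088,"high")
rect((u>120)&(u<175)&(v>180)&(v<210)&(X[...,2]>.01)&(X[...,2]<.03),.016,"foot")
o=[cv2.resize(im[175:265,120:210],None,fx=4.4,fy=4.4,interpolation=cv2.INTER_CUBIC),cv2.resize(im2[140:230,285:375],None,fx=4.4,fy=4.4,interpolation=cv2.INTER_CUBIC)]
cv2.imwrite("pics/p6.png",np.hstack(o)[...,::-1])
E
```

```text
time_s: 17.7
position: [0.5247, -0.0039, 0.0827]
tool_rot: [[-0.963, 0.271, 0.003], [0.271, 0.963, -0.002], [-0.003, -0.001, -1.0]]
ft_force: [-1.9, -7.0, 4.4]
grip_width: 0.0488
time_s: 18.12
position: [0.5354, 0.0347, 0.0827]
tool_rot: [[-0.963, 0.27, 0.002], [0.27, 0.963, -0.002], [-0.003, -0.001, -1.0]]
ft_force: [-1.9, -5.1, 4.6]
grip_width: 0.0487
time_s: 18.53
position: [0.5446, 0.0676, 0.0827]
tool_rot: [[-0.963, 0.27, 0.002], [0.27, 0.963, -0.002], [-0.003, -0.001, -1.0]]
ft_force: [-1.7, -6.7, 5.6]
grip_width: 0.0483
time_s: 18.87
position: [0.5447, 0.0681, 0.0827]
tool_rot: [[-0.963, 0.27, 0.003], [0.27, 0.963, -0.0], [-0.003, 0.001, -1.0]]
ft_force: [0.2, 1.4, 6.8]
grip_width: 0.0487
high 470 [159.2 225.8] [589.2 226. ] [33.8 78.8] 73.1
foot 252 [151.8 195.5] [666. 266.] [45.6 41. ] 89.9
```

View pics/p6.png

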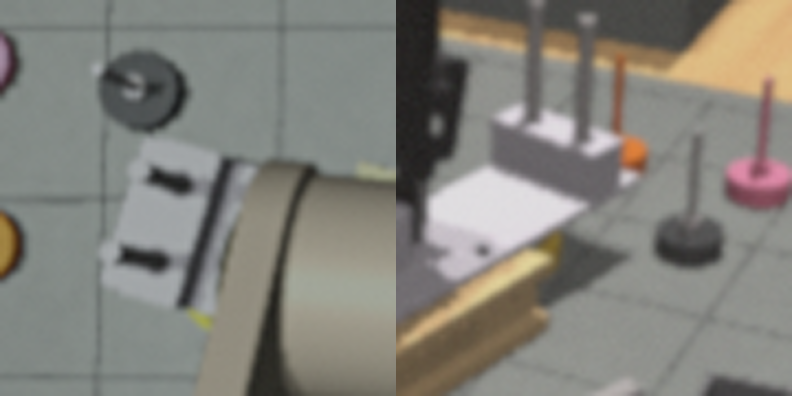

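The left crop shows the plate's outer corners at about (153.2,206.0) and (143.0,239.4), and the pin tip at (141.7,190.6). In the scene view the near plate corner is at (339.1,180.1) and the pin tip at (352.6,169.9). From these I'll work out the remaining travel.

```bash
python3 - <<'E'
from h import *
u=np.array([np.cos(np.radians(74.35)),np.sin(np.radians(74.35))]); n=np.array([-u[1],u[0]])
def s(l,P):
    for p in P: print(l,p.round(4),"along",(p[:2]@u).round(4),"across",(p[:2]@n).round(4))
s("edge top",plane("top",[[153.2,206.0],[143.0,239.4]],.056))
s("edge scene",plane("scene",[[339.1,180.1]],.056))
s("pin tip top",plane("top",[[141.7,190.6]],.085)); s("pin tip scene",plane("scene",[[352.6,169.9]],.085))
s("pin base top",plane("top",[[120+132/4.4-.4,175+90/4.4-.4]],.016)); s("pin base scene",plane("scene",[[285+(692-396)/4.4-.4,140+222/4.4-.4]],.016))
s("foot",np.array([[.666,.266,0]])); s("block+35",np.array([[.5892,.2260,0]])+.035*np.r_[u,0])
im=np.load("s3.npz")["im2"]; d=np.load("s3.npz")["d2"]; X=pts("scene",d); v,uu=np.mgrid[:420,:560]
m=(uu>345)&(uu<362)&(v>165)&(v<190)&(X[...,2]>.03)&(X[...,2]<.09)&(np.hypot(X[...,0]-.666,X[...,1]-.266)<.03); 
print(m.sum(),np.median(X[m],axis=0).round(4),X[m][:,2].max())
s("pin depth",[np.median(X[m],axis=0)])
E
```

```text
edge top [0.6359 0.2492 0.056 ] along 0.4115 across -0.5451
edge top [0.5598 0.2701 0.056 ] along 0.4111 across -0.4661
edge scene [0.6372 0.2428 0.056 ] along 0.4057 across -0.5481
pin tip top [0.667  0.2676 0.085 ] along 0.4376 across -0.5701
pin tip scene [0.6672 0.2615 0.085 ] along 0.4318 across -0.5719
pin base top [0.6671 0.2704 0.016 ] along 0.4404 across -0.5694
pin base scene [0.6657 0.2745 0.016 ] along 0.444 across -0.567
foot [0.666 0.266 0.   ] along 0.4358 across -0.5696
block+35 [0.5986 0.2597 0.    ] along 0.4116 across -0.5064
39 [0.6664 0.2654 0.0584] 0.0850221211550044
pin depth [0.6664 0.2654 0.0584] along 0.4354 across -0.5701
```

Tip against edge gives 26.1 mm in both views, and foot against block gives 24.2 mm. I'll move 25 mm.

```bash
python3 -m handwheel '[[[0,0.004,0,0],[0,0.006,0,0],[0,0.006,0,0],[0,0.006,0,0],[0,0.003,0,0]]]' 
python3 -m handwheel '[[[0,0,0,0],[0,0,0,0],[0,0,0,0],[0,0,0,0]]]'
python3 - <<'E'
from h import *
v,u=np.mgrid[:420,:560]
im,d=env.get_image("top"); im2,d2=env.get_image("scene"); np.savez("s4.npz",im=im,d=d,im2=im2,d2=d2)
X=pts("top",d); 
m=(u>110)&(u<320)&(v>180)&(v<290)&(X[...,2]>.08)&(X[...,2]<.097)
k,l,s,c=cv2.connectedComponentsWithStats(m.astype(np.uint8))
for i in range(1,k):
    if s[i,4]>60:
        ys,xs=np.where(l==i); print(s[i,4],cv2.minAreaRect((plane("top",np.c_[xs,ys],.088)[:,:2]*1000).astype(np.float32)),np.median(X[l==i][:,2]))
o=[cv2.resize(im[165:255,110:200],None,fx=4.4,fy=4.4,interpolation=cv2.INTER_CUBIC),cv2.resize(im2[140:230,285:375],None,fx=4.4,fy=4.4,interpolation=cv2.INTER_CUBIC)]
cv2.imwrite("pics/p7.png",np.hstack(o)[...,::-1])
E
```

```text
time_s: 19.38
position: [0.5514, 0.0914, 0.0827]
tool_rot: [[-0.963, 0.27, 0.002], [0.27, 0.963, -0.002], [-0.003, -0.001, -1.0]]
ft_force: [-3.1, -6.9, 8.1]
grip_width: 0.0482
time_s: 19.72
position: [0.5514, 0.0917, 0.0827]
tool_rot: [[-0.963, 0.27, 0.003], [0.27, 0.963, -0.001], [-0.003, 0.0, -1.0]]
ft_force: [-0.4, -1.0, 6.5]
grip_width: 0.0485
468 ((595.904052734375, 249.72015380859375), (33.891849517822266, 78.58295440673828), 73.28114318847656) 0.08977850318645808
```

View pics/p7.png

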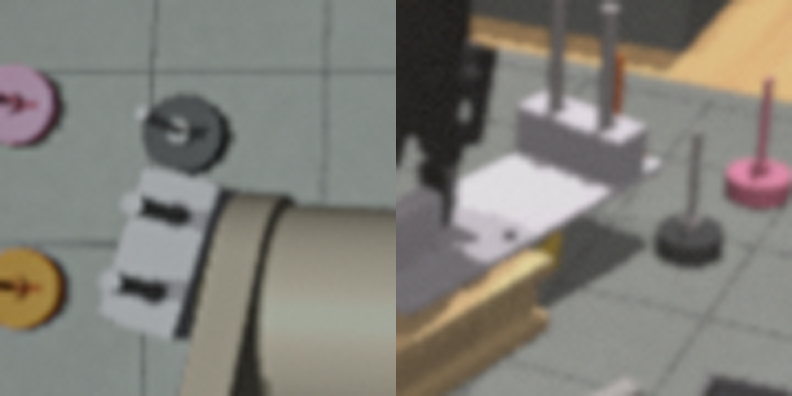

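```bash
python3 - <<'E'
from h import *
u=np.array([np.cos(np.radians(74.35)),np.sin(np.radians(74.35))]); n=np.array([-u[1],u[0]])
f=np.load("s4.npz"); v,U=np.mgrid[:420,:560]
def s(l,P):
    for p in P: print(l,p.round(4),"along",(p[:2]@u).round(4),"across",(p[:2]@n).round(4))
s("corners top",plane("top",[[110+148/4.4-.4,165+168/4.4-.4],[110+102/4.4-.4,165+310/4.4-.4]],.056))
s("corner scene",plane("scene",[[285+265/4.4-.4,140+161/4.4-.4]],.056))
s("block+35",[np.array([.5959,.2497,0])+.035*np.r_[u,0]])
# plate points beyond the block from depth, both views, and pin points near z=.056
for nm,D in(("top",f["d"]),("scene",f["d2"])):
    X=pts(nm,D); A=X[...,:2]@u; C=X[...,:2]@n; z=X[...,2]
    m=(z>.05)&(z<.0625)&(A>.40)&(A<.46)&(C>-.552)&(C<-.46); a=A[m]
    print(nm,"plate n",m.sum(),"edge 95/98/max",np.percentile(a,[95,98,100]).round(4),"z",np.median(z[m]).round(4))
    m=(z>.03)&(z<.086)&(np.hypot(A-.437,C+.57)<.012); print("   pin n",m.sum(),"along",np.median(A[m]).round(4),"across",np.median(C[m]).round(4))
    if nm=="top":
        m=(z>.08)&(z<.097)&(A>.36)&(A<.44)&(C>-.56)&(C<-.45); c=np.c_[A[m],C[m]]; print("block A range",np.percentile(A[m],[2,98]).round(4))
    m=(z>.14)&(z<.2)&(A>.37)&(A<.43)&(C>-.55)&(C<-.46); print("   rod top z",z[m].max().round(4) if m.any() else None)
E
```

```text
corners top [0.6434 0.2724 0.056 ] along 0.4358 across -0.546
corners top [0.5696 0.2938 0.056 ] along 0.4365 across -0.4692
corner scene [0.6432 0.2717 0.056 ] along 0.4352 across -0.546
block+35 [0.6053 0.2834 0.    ] along 0.4362 across -0.5064
top plate n 99 edge 95/98/max [0.4372 0.4378 0.4385] z 0.0581
   pin n 24 along 0.4345 across -0.5695
block A range [0.3865 0.4169]
   rod top z 0.1705
scene plate n 32 edge 95/98/max [0.4347 0.4354 0.4355] z 0.0558
   pin n 39 along 0.4344 across -0.5702
   rod top z 0.1664
```

The edge reads 0.435 to 0.437 along the board axis, and the pin reads 0.435 to 0.438, so they are level within about 2 mm. The board is flat and still, and I'm handing in.

```bash
python3 -m handwheel '[[[0,0,0,0],[0,0,0,0],[0,0,0,0]]]'
python3 -c "
from rig import env
print(env.close_job())"
```

```text
time_s: 20.07
position: [0.5514, 0.0917, 0.0827]
tool_rot: [[-0.963, 0.27, 0.003], [0.27, 0.963, -0.001], [-0.003, 0.0, -1.0]]
ft_force: [0.5, -0.6, 6.9]
grip_width: 0.0483
the job is handed in; nothing more can be done
None
```

I stood both rods in the sockets, slid the board out to the gauge pin, and handed the job in at about 20 s with the gripper still holding the bar. No verdict is reported, so what follows rests on my own checks.

- **Rods:** both stood upright, with tops at z of about 0.167 m after release (0.166 m expected). The scene view after the slide gave 0.166 m. The top view's 0.1705 m was the usual high reading of that camera. The second rod leaned slightly in the pads and needed a 1.8 mm correction before it went in without force.
- **Board edge:** the slide was about 131 mm. The edge measured 0.435–0.437 m along the board axis in both views, with a few top-view depth points out to 0.4385 m. Most pin readings were 0.434–0.438 m. Hand-picked points on the pin in the scene view disagreed (0.432 m at the tip, 0.444 m at the base), so I set those aside. I take the edge to be level within about 2 mm.
- **Board hold:** it was still, with the block top at the same height as before the slide. It stayed square as far as I could measure: the block's angle read 73.3°, against 74.1° before the slide, with part of it hidden by the arm. The grip was set to 80 N, with about 7 N pressing down.
- **Other things:** the punch was left in the stand. I saw nothing disturbed in the crops I viewed, but I took no final picture of the whole bench.

I viewed 11 pictures, one over the budget.

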